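Make up two dish kits on the ingredient boards

TASK

Make up the kits for tonight's two dishes on the wooden ingredient boards: on the board with three recesses, for the tomato sauce, go the tall food tin, the garlic bulb and the spice jar; on the board with two recesses, for the fish, go the pepper mill and the lemon. Seat each thing in the recess made for it, standing the way up it stands now and resting on the recess floor. Leave the low wide tin and the red onion undisturbed; they are not needed.

Things in the scene. Friction and masses are not known exactly. Their poses are not given: they have to be found in the camera images.
- sauce_board: pale wooden board, fixed, 251 x 107 mm, 21 mm high, three recesses 8 mm deep in a row, their cork floors 13 mm above the worktop. Origin at the centre of its underside, x along its length, z up. Recesses, all at y = 0: the tin's round, 73 mm wide, at x = -74 mm; the garlic's in the middle, round, 62 mm, at x = +5.5 mm; the jar's square, 62 mm, at x = +79.5 mm.
- fish_board: pale wooden board, fixed, 190 x 107 mm, 21 mm high, two recesses 8 mm deep in a row, their cork floors 13 mm above the worktop. Origin at the centre of its underside, x along its length, z up. Recesses, all at y = 0: the mill's round, 74 mm wide, at x = -43 mm; the lemon's rectangular, 68 mm along x by 58 mm, at x = +44 mm.
- tall_tin: food tin, upright cylinder 57 mm across, 72 mm high, taller than it is wide, printed paper label, about 0.18 kg. Origin at the centre of its underside, z up.
- garlic: whitish garlic bulb on the open worktop (not the one in the yellow pot), standing on its flat root end, 54 mm across at its widest (20 mm above its underside), narrowing to 38 mm at 35 mm and to a stub at 53 mm; about 0.03 kg. Origin at the centre of its underside, z up.
- spice_jar: clear square spice jar with rounded corners, 46 x 46 mm, sides along its x and y axes, with a round screw cap 45 mm across, 97 mm high in all, about 0.11 kg. Origin at the centre of its underside, z up.
- pepper_mill: black turned pepper mill, upright, 209 mm high: foot 58 mm across up to 88 mm, waist 40 mm from 88 to 124 mm, collar 47 mm up to 152 mm, round head 60 mm across from 153 to 196 mm, small knob on top; the head does not turn and can be gripped; about 0.24 kg. Origin at the centre of its underside, z up.
- lemon: lemon lying on its side, 72 mm long along its x axis, 55 mm across along y, 56 mm high, widest 27 mm above its underside; its underside is flat enough not to roll; about 0.1 kg. Origin at the centre of its underside, z up.
- low_tin: bystander: low wide food tin, 75 mm across, 58 mm high, wider than it is tall. Not needed, stays. Origin at the centre of its underside, z up.
- onion: bystander: red onion, 84 mm across, 82 mm high. Not needed, stays. Origin at the centre of its underside, z up.
Not all that is in view belongs to the job. What is shaped like the tall_tin but turquoise is not meant.

How it is judged:
By the outcome, as a careful person would: the job done as asked, in the order asked, and still so for the second after the job is handed in, with the robot touching nothing.
It also fails if it takes over 134 s, if anything falls off the work surface, if the arm or the gripper's body presses on something with over 40 N, if the wrist force passes 120 N, or if a joint passes its speed limit or range.

ROBOT

A 6-joint arm with a two-finger parallel gripper is mounted at the origin on a cart in front of the work surface, level with it; the furniture and walls round the work are solid. World frame = base frame: x ahead of the robot, y to its left, z up, the work surface at z = 0. Lengths are in m, angles in degrees, forces in N, time in s.
With the tool pointing down it reaches from about 0.375 to 0.9 m from the base axis. Payload 3.1 kg.
Tool frame: the origin (TCP) lies at the very end of the fingers, on their centre line; the grasp point (between the pads) lies behind it (bot.grip_depth is the z of the grasp point in the tool frame, in m); z points along the fingers, y is the direction in which the jaws open and shut (so a half turn about z gives the same grasp; the last joint's range is limited). The gripper opens to 87 mm and grips with 3 to 60 N. Pads are 19 mm wide; open, the fingers measure 117 mm over their backs; the gripper's body (75 mm by 190 mm) begins 51 mm behind the grasp point.
Start: joints at [-78.696, 30.224, 82.088, -0, 67.689, -10.227], TCP at [0.229, -0.581, 0.223] pointing down, gripper open.
Joint ranges: [-176.69, 176.69], [-43.24, 126.21], [12.49, 139.97], [-82, 262], [0, 151.66], [-163.58, 163.58]. Speed limits (degrees/s): [159.86, 159.86, 180, 180, 180, 180].

INTERFACE

Orientations are given as a 3x3 rotation matrix whose columns are the frame's x, y, z axes.
In Python, from rig import bot, vision gives the robot as it stands. The module is installed in compiled form; this text tells all that it offers.
- The arm moves only by the shell command python3 -m jog 'ROWS'. ROWS is JSON, a list of rows, each a list of 3 entries, a list of its own where there are three numbers: the shift along the tool's x, y, z in mm, then the turn, a rotation vector about the tool's x, y, z in degrees, then the closure, from 0 (fully open) to 1 (shut). In form: [[[dx, dy, dz], [wx, wy, wz], fingers], ...]. A call has 1 to 12 rows; each row is the pose to reach, as a shift and turn from the pose commanded when the call began, along the tool's axes at that moment; what a row does not reach only later rows make up. A row lasts 1/12 s, in which the tool goes at most 41.7 mm and 7.16 degrees, less where a joint would pass 70% of its speed; a pose out of reach is approached as far as the arm can. A call with a gripper value outside its range is refused whole. The fingers move at their own pace and stop on an object; the grip force is fixed at half the most. Time passes only in rows, so rows that repeat a pose let the fingers close. It gives the time, the measured TCP pose, the force and the opening at its end, in the units of the state.
- bot.read_state(): the state, without advancing time (a new reading comes with each control period).
- vision.capture(name): name is "scene" or "top"; returns the picture (420x560x3 uint8, red, green, blue); there is no depth.
- vision.camera_info(name): a dict with "intrinsics" (3x3 intrinsics, pixels), "camera_from_world" (4x4, takes a point from world to camera coordinates). Camera axes: x right, y up, looking along -z (the intrinsics and any distortion apply to the point x, -y, -z); pixel columns grow to the right and rows downward; lengths in m; the calibration is good to about 2 mm. A picture is of the moment at which its call begins. camera_info takes no time and is no camera call.
- bot.hand_in(): hands the job in, once; it reports no verdict.
The state is a dict: "time_s": time; "joint_positions": joint angles; "qvel": joint speeds; "tau": joint torques, N m; "position": TCP position; "tcp_rot": TCP orientation; "force": force on the tool from outside, world axes, zero at the start; "moment": the same for the moment, N m; "opening": opening from 0.0 (shut) to 1.0 (fully open).
Only numpy, scipy, OpenCV 4.12 (cv2) and the standard library are available. Lean on these libraries where they do the work, as an engineer would, in place of code of your own. Each camera call takes 0.05 s, during which the arm holds its last target. There are 200 camera calls.

## Working session

There is one attempt and no reset: what is moved stays moved. The work goes in short steps, Python scripts to look and compute and a shell command to move; the robot and the scene stay as the last step left them, time stands still between calls to the robot, and variables do not carry over. Pictures are saved under pics/ and viewed, about 12 in all and at most 16, crops included, and the job is handed in when it is done.

```bash
mkdir -p pics; python3 - <<'E'
from rig import bot, vision
import cv2
for n in("scene","top"):
    im=vision.capture(n); cv2.imwrite(f"pics/{n}0.png",cv2.resize(im[...,::-1],None,fx=1.4,fy=1.4,interpolation=cv2.INTER_CUBIC))
    c=vision.camera_info(n); print(c)
s=bot.read_state(); print(s, bot.grip_depth)
E
```

```text
{'intrinsics': array([[496.83770612,   0.        , 277.25155932],
       [  0.        , 496.83770612, 193.7993981 ],
       [  0.        ,   0.        ,   1.        ]]), 'camera_from_world': array([[-0.82266387, -0.56852368,  0.00223178,  0.40997885],
       [ 0.50566298, -0.72989775,  0.45995023, -0.27455193],
       [-0.25986363,  0.37951296,  0.88794189, -1.40280989],
       [ 0.        ,  0.        ,  0.        ,  1.        ]])}
{'intrinsics': array([[421.5974782 ,   0.        , 282.20630625],
       [  0.        , 421.5974782 , 211.3081762 ],
       [  0.        ,   0.        ,   1.        ]]), 'camera_from_world': array([[-0.0061948 , -0.9999244 , -0.0106217 , -0.0260444 ],
       [ 0.99426528, -0.00729308,  0.10669287, -0.52193719],
       [-0.10676227, -0.00989985,  0.99423529, -1.01231695],
       [ 0.        ,  0.        ,  0.        ,  1.        ]])}
{'time_s': 0.1, 'joint_positions': array([-7.86937605e+01,  3.02725280e+01,  8.21498786e+01, -2.40597377e-04,
        6.76887466e+01, -1.02260121e+01]), 'qvel': array([ 0.02329114, -0.16172636, -0.10361658,  0.03008655, -0.06837086,
        0.02413386]), 'tau': array([-6.04825036e-04, -4.40985382e+01, -1.77151841e+01,  6.33402681e-02,
        5.34072309e-02, -5.25949895e-05]), 'position': array([ 0.22929787, -0.58070616,  0.22167677]), 'tcp_rot': array([[ 9.30210597e-01,  3.67026017e-01, -3.84149880e-04],
       [ 3.67026060e-01, -9.30208716e-01,  1.90157810e-03],
       [ 3.40589068e-04, -1.90986112e-03, -9.99998118e-01]]), 'force': array([ 0.34701243, -0.421951  , -0.00597945]), 'moment': array([0.0103835 , 0.00374454, 0.01934031]), 'opening': 1.0031274601461782} -0.0187
```

View pics/scene0.png

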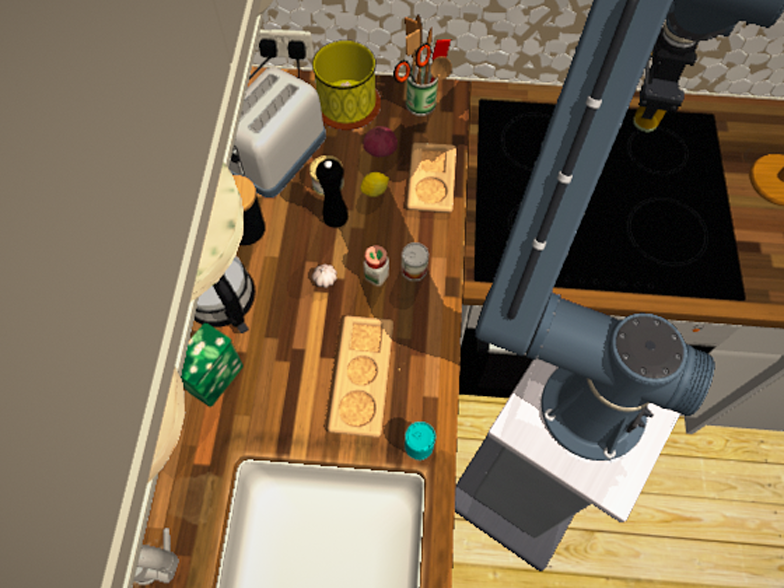

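View pics/top0.png

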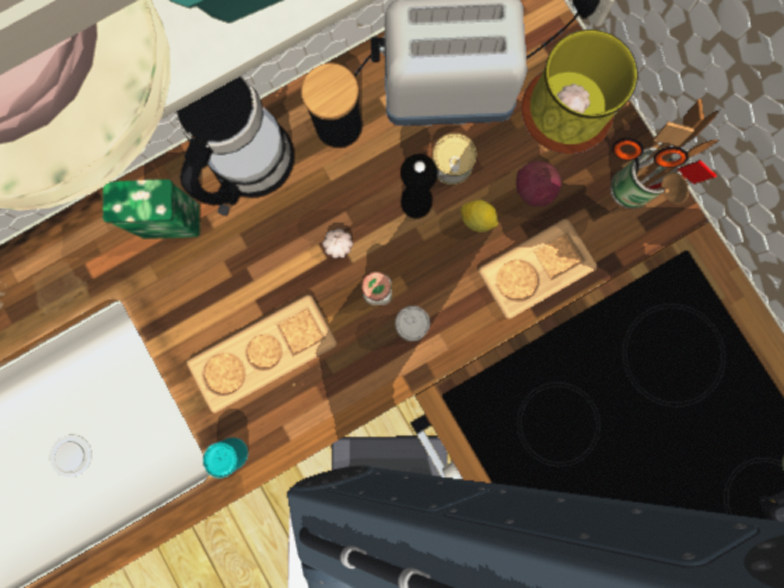

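Top view (1.4x pixels): the tall tin's grey lid is at (413,323), jar cap at (377,288), garlic at (338,242), and mill head at (418,168) with its foot near (417,205). The lemon is at (480,216), sauce_board at (260,353) with its tin recess at the left, and fish_board at (537,270). The low tin is at (455,158) and the onion at (540,182).

```bash
cat > h.py <<'E'
from rig import bot, vision
import numpy as np, cv2
def ray(n,u,v,z):
    c=vision.camera_info(n);K=c["intrinsics"];T=c["camera_from_world"];R=T[:3,:3]
    o=-R.T@T[:3,3]; p=np.linalg.inv(K)@[u,v,1]; d=R.T@(p*[1,-1,-1]); return o+d*(z-o[2])/d[2]
def proj(n,P):
    c=vision.camera_info(n);K=c["intrinsics"];T=c["camera_from_world"]
    q=T[:3,:3]@P+T[:3,3]; q=K@(q*[1,-1,-1]); return q[:2]/q[2]
def tri(obs):
    A=[];b=[]
    for n,u,v in obs:
        c=vision.camera_info(n);T=c["camera_from_world"];R=T[:3,:3];o=-R.T@T[:3,3]
        d=ray(n,u,v,0)-o;d/=np.linalg.norm(d);M=np.eye(3)-np.outer(d,d);A.append(M);b.append(M@o)
    return np.linalg.lstsq(np.vstack(A),np.hstack(b),rcond=None)[0]
E
python3 - <<'E'
from h import *
np.set_printoptions(precision=4,suppress=True)
im=vision.capture("top"); hsv=cv2.cvtColor(im,cv2.COLOR_RGB2HSV)
for nm,(u,v),z in [("tin",(413,323),.072),("jar",(377,288),.097),("garlic",(338,242),.03),("millhead",(418,168),.2),("millfoot",(417,205),.03),("lemon",(480,216),.027),("low",(455,158),.058),("onion",(540,182),.04)]:
    x=int(u/1.4);y=int(v/1.4); print(nm,ray("top",u/1.4,v/1.4,z),hsv[y,x])
for u,v in [(260,353),(205,345),(295,305),(537,270),(517,279),(555,256),(515,312)]:
    print(u,v,ray("top",u/1.4,v/1.4,.021),hsv[int(v/1.4),int(u/1.4)])
c=im[85:305,125:435]; cv2.imwrite("pics/c1.png",cv2.resize(c[...,::-1],None,fx=2.58,fy=2.58,interpolation=cv2.INTER_CUBIC))
for n in("scene","top"):
    T=vision.camera_info(n)["camera_from_world"]; print(n,-T[:3,:3].T@T[:3,3])
s=vision.capture("scene")[80:330,215:315]; cv2.imwrite("pics/c2.png",cv2.resize(s[...,::-1],None,fx=2.4,fy=2.4,interpolation=cv2.INTER_CUBIC))
E
```

```text
tin [ 0.4709 -0.0598  0.072 ] [ 16  19 145]
jar [ 0.5275 -0.0005  0.097 ] [ 57  78 115]
garlic [0.6185 0.0713 0.03  ] [ 13  38 233]
millhead [ 0.6962 -0.0669  0.2   ] [ 30   5 225]
millfoot [ 0.6845 -0.0698  0.03  ] [ 0  0 10]
lemon [ 0.6642 -0.1822  0.027 ] [ 25 181 161]
low [ 0.7607 -0.1364  0.058 ] [ 22  46 232]
onion [ 0.7216 -0.2879  0.04  ] [174 126  85]
260 353 [0.423  0.2089 0.021 ] [ 18 129 238]
205 345 [0.4377 0.3064 0.021 ] [ 13 149 161]
295 305 [0.5074 0.1482 0.021 ] [ 17 116 226]
537 270 [ 0.5668 -0.2821  0.021 ] [ 17 116 227]
517 279 [ 0.5509 -0.2461  0.021 ] [ 18 126 238]
555 256 [ 0.5918 -0.3148  0.021 ] [ 18 126 237]
515 312 [ 0.4922 -0.2409  0.021 ] [ 19 107 240]
scene [0.1116 0.5651 1.371 ]
top [ 0.4107 -0.0399  1.0619]
```

View pics/c1.png

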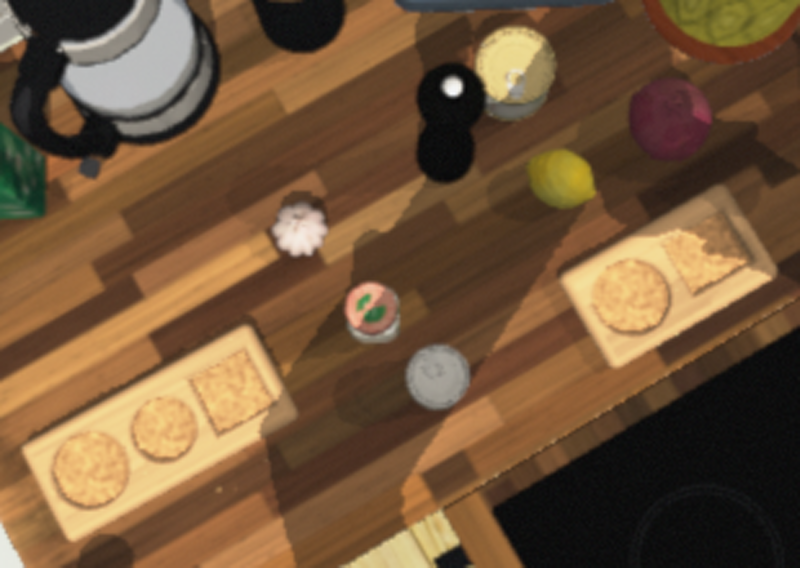

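View pics/c2.png

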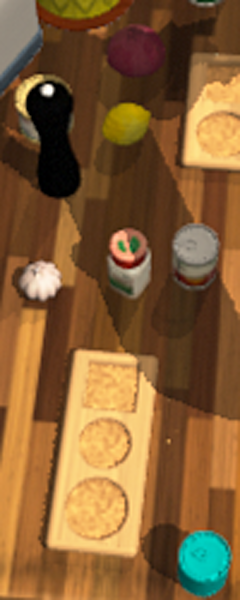

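c1 shows both boards cleanly. Sauce recesses are at (91,470), (165,428) and (235,390); fish recesses at (631,296) and (707,253). c2 shows the jar with its label, and the garlic and lemon standing free. Next I refine with masks.

```bash
python3 - <<'E'
from h import *
np.set_printoptions(precision=4,suppress=True)
n=lambda u,v:(125+u/2.58,85+v/2.58)
R=lambda p,z:ray("top",*n(*p),z)
for nm,cs,rec,loc in [("sauce",[(24,450),(250,325),(297,412),(72,540)],[(91,470),(165,428),(235,390)],[-74,5.5,79.5]),("fish",[(562,275),(727,187),(777,270),(615,367)],[(631,296),(707,253)],[-43,44])]:
    C=np.array([R(c,.021) for c in cs]); print(nm,"centre",C.mean(0),"sides",np.linalg.norm(np.diff(C,axis=0),axis=1))
    F=np.array([R(c,.017) for c in rec]);print(F[:,:2]); d=F[-1]-F[0]; e=(C[1]-C[0])+(C[2]-C[3])
    for d in(d,e): print("yaw",np.degrees(np.arctan2(d[1],d[0])),np.linalg.norm(d))
    print("origin from rec", (F[:,:2]-np.outer(loc,e[:2]/np.linalg.norm(e))/1000))
def comp(n,m,near):
    k,l,s,c=cv2.connectedComponentsWithStats(m.astype(np.uint8)); 
    i=min((i for i in range(1,k) if s[i,4]>60),key=lambda i:np.hypot(*(c[i]-near))); ct=cv2.findContours((l==i).astype(np.uint8),0,2)[0][0]
    return c[i],s[i],cv2.fitEllipse(ct)
P0={"lemon":(.664,-.182,.027),"garlic":(.6185,.071,.025),"cap":(.5275,0,.097),"tinlid":(.471,-.06,.072)}
for cam in("top","scene"):
    im=vision.capture(cam);h,s,v=[x.astype(int) for x in cv2.split(cv2.cvtColor(im,cv2.COLOR_RGB2HSV))]
    M={"lemon":(h>20)&(h<35)&(s>140)&(v>60),"garlic":(s<75)&(v>120),"cap":((h<12)|(h>170)|((h>40)&(h<90)))&(s>50)&(v>90),"tinlid":(s<60)&(v>100)}
    for k in M:
        p=proj(cam,np.array(P0[k])); m=np.zeros_like(M[k]); a,b=int(p[0]),int(p[1]); m[b-22:b+22,a-22:a+22]=M[k][b-22:b+22,a-22:a+22]
        c,st,e=comp(cam,m,p); print(cam,k,"pix",c,st,"ell",np.round(e[0],1),np.round(e[1],1),round(e[2],1),"->",ray(cam,*c,P0[k][2]),ray(cam,*e[0],P0[k][2]))
        if k=="lemon":
            t=np.radians(e[2]+90);d=np.array([np.cos(t),np.sin(t)])*10
            w=ray(cam,*(e[0]+d),.027)-ray(cam,*e[0],.027);print("axis yaw",np.degrees(np.arctan2(w[1],w[0])))
    if cam=="scene":
        p=proj(cam,np.array(P0["cap"]));a,b=int(p[0]),int(p[1]); A=im[b-25:b+40,a-35:a+55]
    else: p=proj(cam,np.array(P0["cap"]));a,b=int(p[0]),int(p[1]);B=im[b-25:b+40,a-35:a+55]
cv2.imwrite("pics/jar.png",cv2.resize(np.hstack([A,B])[...,::-1],None,fx=4.4,fy=4.4,interpolation=cv2.INTER_CUBIC))
E
```

```text
sauce centre [0.423  0.2045 0.021 ] sides [0.2454 0.0956 0.2437]
[[0.3866 0.272 ]
 [0.4261 0.2018]
 [0.4621 0.135 ]]
yaw -61.15130753729042 0.1564423658129537
yaw -60.91378556790283 0.48907121085300126
origin from rec [[0.4226 0.2073]
 [0.4234 0.2066]
 [0.4234 0.2045]]
fish centre [ 0.5706 -0.2854  0.021 ] sides [0.1832 0.0935 0.1835]
[[ 0.5504 -0.2476]
 [ 0.5919 -0.3224]]
yaw -60.95841689029581 0.0855237045946088
yaw -60.97440443439327 0.3665644687950031
origin from rec [[ 0.5712 -0.2852]
 [ 0.5705 -0.2839]]
top lemon pix [341.9751 153.8753] [329 143  27  23 481] ell [342.1 153.9] [21.7 26.4] 112.1 -> [ 0.6652 -0.18    0.027 ] [ 0.6652 -0.1803  0.027 ]
axis yaw 66.84669312254275
top garlic pix [240.7205 173.6708] [230 164  22  20 322] ell [240.6 173.6] [19.  20.1] 84.8 -> [0.6175 0.0736 0.025 ] [0.6177 0.0738 0.025 ]
top cap pix [268.0463 203.8754] [258 194  21  21 281] ell [268.  203.8] [19.6 20.7] 157.0 -> [0.5318 0.0023 0.097 ] [0.532  0.0024 0.097 ]
top tinlid pix [294.0973 230.4989] [282 219  25  25 473] ell [294.1 230.4] [23.7 24.1] 23.2 -> [ 0.4715 -0.0577  0.072 ] [ 0.4716 -0.0577  0.072 ]
scene lemon pix [267.054  131.2014] [257 123  21  18 278] ell [267.1 131.1] [16.5 19.7] 62.2 -> [ 0.6628 -0.1794  0.027 ] [ 0.6629 -0.1798  0.027 ]
axis yaw 67.25002568836219
scene garlic pix [231.5918 196.449 ] [224 189  16  16 196] ell [231.6 196.5] [14.7 15.2] 64.8 -> [0.6145 0.0764 0.025 ] [0.6144 0.0764 0.025 ]
scene cap pix [267.9655 182.9195] [260 175  17  17 174] ell [267.9 182.9] [15.7 16.2] 179.9 -> [0.527  0.0066 0.097 ] [0.5273 0.0065 0.097 ]
scene tinlid pix [296.3695 181.7068] [287 173  19  19 249] ell [296.5 182. ] [16.7 18.9] 115.7 -> [ 0.4679 -0.056   0.072 ] [ 0.4671 -0.0553  0.072 ]
```

View pics/jar.png

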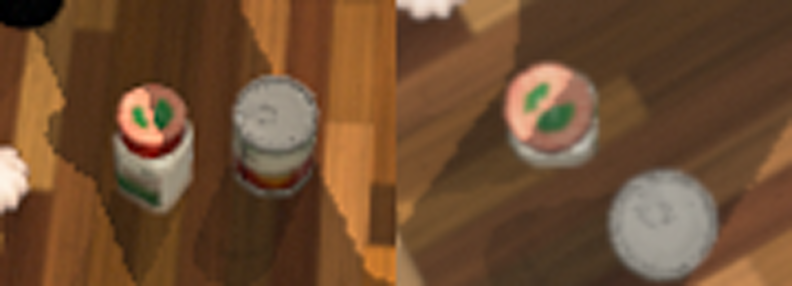

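```bash
cat >> h.py <<'E'
from scipy.spatial.transform import Rotation as Ro
def to(x,y,z,jaw):
    s=bot.read_state();R=s["tcp_rot"];p=s["position"]
    d=R.T@(np.array([x,y,z])-p)*1000
    best=None
    for k in(0,180):
        a=np.radians(jaw+k);Y=np.array([np.cos(a),np.sin(a),0]);Z=np.array([0,0,-1.]);X=np.cross(Y,Z)
        w=Ro.from_matrix(R.T@np.stack([X,Y,Z],1)).as_rotvec(degrees=True)
        j6=s["joint_positions"][5]+w[2]
        print("shift",np.round(d,1),"turn",np.round(w,2),"t",round(s["time_s"],2))
E
python3 - <<'E'
from h import *
np.set_printoptions(precision=4,suppress=True)
q=lambda u,v:(215+u/2.4,80+v/2.4)
for c in [(97,508),(105,442),(110,386),(219,133)]: print("scene rec",ray("scene",*q(*c),.017))
p=proj("scene",np.array((.5275,0,.097)));a,b=int(p[0]),int(p[1])
J=lambda u,v,z:ray("scene",a-35+u/4.4,b-25+v/4.4,z)
c0,l,r=J(160,213,.0),J(116,193,.0),J(192,180,.0)
for e in(l-c0,r-c0): print("jar edge",np.linalg.norm(e),np.degrees(np.arctan2(e[1],e[0])))
for cam in("top","scene"):
    im=vision.capture(cam); v=im.max(2)
    for z in(.175,):
        p=proj(cam,np.array((.69,-.068,z)))
    m=((v<45)*255).astype(np.uint8); k,L,s,c=cv2.connectedComponentsWithStats(m)
    i=L[int(p[1]),int(p[0])] ; print(cam,p,i,s[i],c[i])
    M=(L==i)
    # head = largest circle: distance transform peak near top of blob
    D=cv2.distanceTransform(cv2.morphologyEx(M.astype(np.uint8),cv2.MORPH_CLOSE,np.ones((7,7))),cv2.DIST_L2,5); 
    y0=s[i,1]; H=D[y0:y0+26]; w=np.argwhere(H>H.max()-.6).mean(0); print("head",w[1],w[0]+y0,H.max(),ray(cam,w[1],w[0]+y0,.175))
    D2=D.copy();D2[:y0+s[i,3]-16]=0; w=np.argwhere(D2>D2.max()-.6).mean(0);print("foot",w,D2.max(),ray(cam,w[1],w[0],.02))
E
```

```text
scene rec [0.3833 0.2735 0.017 ]
scene rec [0.4225 0.2029 0.017 ]
scene rec [0.4592 0.1412 0.017 ]
scene rec [ 0.5521 -0.2444  0.017 ]
jar edge 0.03468366205973247 7.917718782860232
jar edge 0.03421983005633493 -96.1578837403164
top [298.7762 126.5217] 14 [286 109  27  47 878] [298.1253 132.3838]
head 299.0 123.5 12.984499 [ 0.6967 -0.0686  0.175 ]
foot [141.625 297.375] 11.0 [ 0.6996 -0.069   0.02  ]
scene [236.6814 123.8572] 68 [226 114  22  49 712] [237.2528 138.3272]
head 235.5 123.0 9.390699 [ 0.6947 -0.0685  0.175 ]
foot [151.4 238.8] 9.0 [ 0.6951 -0.068   0.02  ]
```

```bash
python3 -c "
from h import *
to(.4695,-.0565,.15,-45)"
```

```text
shift [ 415.9 -400.    72.5] turn [-2.000e-02 -1.000e-02 -2.347e+01] t 0.4
shift [ 415.9 -400.    72.5] turn [-1.0000e-02  2.0000e-02  1.5653e+02] t 0.4
```

```bash
python3 -m jog '[[[416,-400,30],[0,0,-23.5],0],[[416,-400,30],[0,0,-23.5],0],[[416,-400,30],[0,0,-23.5],0],[[416,-400,30],[0,0,-23.5],0],[[416,-400,30],[0,0,-23.5],0],[[416,-400,30],[0,0,-23.5],0],[[416,-400,30],[0,0,-23.5],0],[[416,-400,30],[0,0,-23.5],0],[[416,-400,30],[0,0,-23.5],0],[[416,-400,30],[0,0,-23.5],0],[[416,-400,30],[0,0,-23.5],0],[[416,-400,30],[0,0,-23.5],0]]'; python3 -c "
from h import *
to(.4695,-.0565,.025,-45)"
```

```text
time_s: 1.4
position: [0.4379, -0.1256, 0.1969]
tcp_rot: [[0.707, 0.707, 0.001], [0.707, -0.707, -0.001], [0.0, 0.001, -1.0]]
force: [-0.4, -1.1, -0.2]
opening: 1.0
shift [ 71.2 -26.6 171.8] turn [ 0.05 -0.01  0.01] t 1.4
shift [ 71.2 -26.6 171.8] turn [ 2.0000e-02  9.0000e-02 -1.7999e+02] t 1.4
```

```bash
python3 -m jog '[[[36,-13,40],[0,0,0],0],[[71,-26,80],[0,0,0],0],[[71,-26,80],[0,0,0],0],[[71,-26,80],[0,0,0],0],[[71,-26,80],[0,0,0],0]]'; python3 -c "
from h import *
to(.4695,-.0565,.025,-45)
for n in('top','scene'): cv2.imwrite(f'pics/{n}1.png',vision.capture(n)[...,::-1])
a=cv2.imread('pics/top1.png')[130:330,180:380];b=cv2.imread('pics/scene1.png')[100:300,200:400]
cv2.imwrite('pics/v1.png',cv2.resize(np.hstack([a,b]),None,fx=2,fy=2))"
```

```text
time_s: 1.82
position: [0.4686, -0.0579, 0.1159]
tcp_rot: [[0.705, 0.709, -0.002], [0.709, -0.705, 0.001], [-0.001, -0.002, -1.0]]
force: [-0.3, -0.0, 0.4]
opening: 1.007
shift [ 1.7 -0.1 90.9] turn [-0.12  0.07  0.19] t 1.82
shift [ 1.7 -0.1 90.9] turn [-1.1000e-01 -1.8000e-01 -1.7981e+02] t 1.82
```

View pics/v1.png

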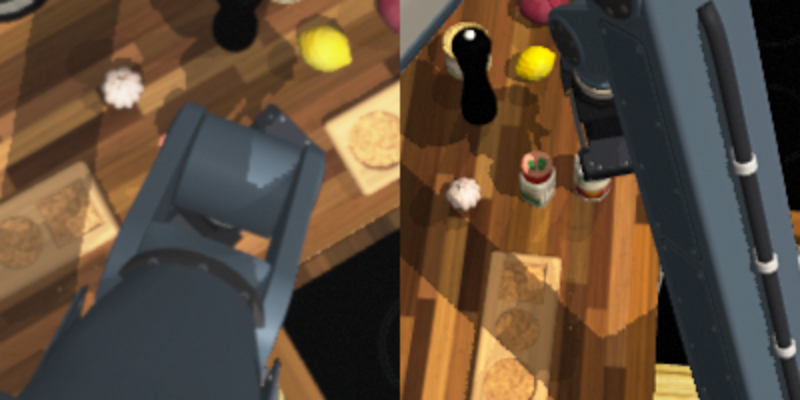

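```bash
python3 -m jog '[[[2,0,25],[0,0,0],0],[[2,0,50],[0,0,0],0],[[2,0,75],[0,0,0],0],[[2,0,90],[0,0,0],0],[[2,0,90],[0,0,0],0],[[2,0,90],[0,0,0],1],[[2,0,90],[0,0,0],1],[[2,0,90],[0,0,0],1],[[2,0,90],[0,0,0],1],[[2,0,90],[0,0,0],1],[[2,0,90],[0,0,0],1],[[2,0,90],[0,0,0],1]]'; python3 -c "
from h import *
to(.4695,-.0565,.1,-45)"
```

```text
time_s: 2.92
position: [0.471, -0.0575, 0.0274]
tcp_rot: [[0.707, 0.708, 0.002], [0.708, -0.707, -0.001], [0.001, 0.002, -1.0]]
force: [-0.7, -1.2, 6.9]
opening: 0.649
shift [ -0.3  -1.7 -72.6] turn [ 0.1  -0.04  0.04] t 2.92
shift [ -0.3  -1.7 -72.6] turn [ 6.0000e-02  1.6000e-01 -1.7996e+02] t 2.92
```

```bash
python3 -m jog '[[[0,0,-20],[0,0,0],1],[[0,0,-45],[0,0,0],1],[[0,0,-75],[0,0,0],1],[[0,0,-95],[0,0,0],1],[[0,0,-95],[0,0,0],1],[[0,0,-95],[0,0,0],1]]'; python3 -c "
from h import *
to(.3856,.2722,.12,29)"
```

```text
time_s: 3.42
position: [0.4708, -0.0573, 0.1223]
tcp_rot: [[0.707, 0.708, 0.002], [0.708, -0.707, -0.001], [0.001, 0.002, -1.0]]
force: [-0.3, -0.4, -2.4]
opening: 0.653
shift [ 173.  -293.1    1.8] turn [ 1.400e-01  3.000e-02 -7.395e+01] t 3.42
shift [ 173.  -293.1    1.8] turn [ 3.0000e-02 -1.5000e-01  1.0605e+02] t 3.42
```

```bash
python3 -m jog '[[[10,-20,0],[0,0,-5],1],[[28,-50,0],[0,0,-12],1],[[46,-80,0],[0,0,-19],1],[[64,-110,0],[0,0,-26],1],[[82,-140,0],[0,0,-33],1],[[100,-170,0],[0,0,-40],1],[[118,-200,0],[0,0,-47],1],[[136,-230,0],[0,0,-54],1],[[152,-258,0],[0,0,-61],1],[[164,-278,0],[0,0,-68],1],[[171,-289,0],[0,0,-73],1],[[173,-293,0],[0,0,-74],1]]';python3 -m jog '[[[0,0,0],[0,0,0],1],[[0,0,0],[0,0,0],1],[[0,0,0],[0,0,0],1]]'; python3 -c "
from h import *
to(.3856,.2722,.045,29)
for n in('top','scene'): cv2.imwrite(f'pics/{n}1.png',vision.capture(n)[...,::-1])
a=cv2.imread('pics/top1.png')[180:380,100:300];b=cv2.imread('pics/scene1.png')[180:380,200:400]
cv2.imwrite('pics/v2.png',cv2.resize(np.hstack([a,b]),None,fx=2,fy=2))"
```

```text
time_s: 4.42
position: [0.3834, 0.2737, 0.1199]
tcp_rot: [[-0.49, 0.872, -0.003], [0.872, 0.49, -0.001], [0.001, -0.003, -1.0]]
force: [0.6, -0.7, -1.5]
opening: 0.652
time_s: 4.67
position: [0.3852, 0.2711, 0.121]
tcp_rot: [[-0.483, 0.876, -0.001], [0.876, 0.483, -0.001], [-0.0, -0.002, -1.0]]
force: [0.1, -0.2, -2.0]
opening: 0.656
shift [ 0.7  1.  76. ] turn [-0.1   0.   -0.11] t 4.67
shift [ 0.7  1.  76. ] turn [0.0000e+00 1.5000e-01 1.7989e+02] t 4.67
```

View pics/v2.png

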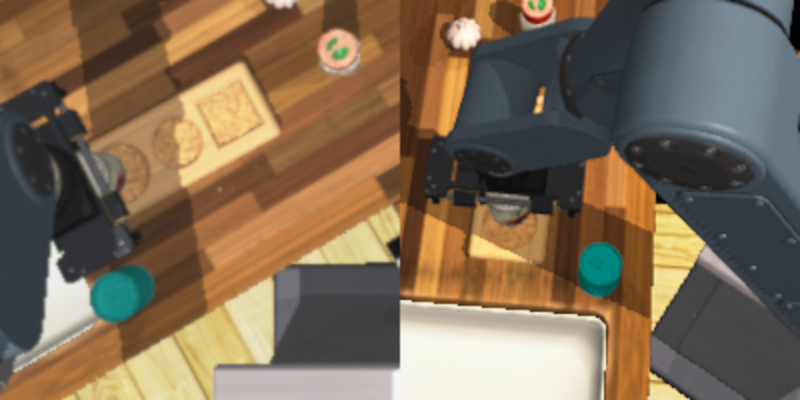

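```bash
python3 -c "
from h import *
print(ray('top',100+118/2,180+293/2,.072))"
python3 -m jog '[[[0.5,1,20],[0,0,0],1],[[0.5,1,40],[0,0,0],1],[[0.5,1,55],[0,0,0],1],[[0.5,1,65],[0,0,0],1],[[0.5,1,72],[0,0,0],1],[[0.5,1,76],[0,0,0],1],[[0.5,1,79],[0,0,0],1],[[0.5,1,80],[0,0,0],1],[[0.5,1,80],[0,0,0],1]]'; python3 -c "
from h import *
to(.3856,.2722,.040,29)"
```

```text
[0.25247578 0.25517808 0.072     ]
time_s: 5.52
position: [0.3863, 0.2731, 0.0418]
tcp_rot: [[-0.485, 0.875, 0.001], [0.875, 0.485, 0.0], [-0.0, 0.001, -1.0]]
force: [-0.3, 0.7, -1.3]
opening: 0.652
shift [-0.4 -1.1  1.8] turn [0.04 0.   0.01] t 5.52
shift [-0.4 -1.1  1.8] turn [-1.0000e-02  6.0000e-02 -1.7999e+02] t 5.52
```

```bash
python3 -m jog '[[[0,0,1],[0,0,0],1],[[0,0,2],[0,0,0],1],[[0,0,2.5],[0,0,0],1],[[0,0,2.5],[0,0,0],1]]'; python3 -m jog '[[[0,0,0],[0,0,0],0.4],[[0,0,0],[0,0,0],0.2],[[0,0,0],[0,0,0],0],[[0,0,0],[0,0,0],0],[[0,0,0],[0,0,0],0],[[0,0,-20],[0,0,0],0],[[0,0,-50],[0,0,0],0],[[0,0,-90],[0,0,0],0],[[0,0,-130],[0,0,0],0],[[0,0,-130],[0,0,0],0],[[0,0,-130],[0,0,0],0]]'; python3 -c "
from h import *
to(.616,.075,.15,-50);to(.616,.075,.15,-55)"
```

```text
time_s: 5.85
position: [0.3864, 0.2733, 0.0404]
tcp_rot: [[-0.485, 0.874, 0.002], [0.874, 0.485, 0.001], [-0.0, 0.002, -1.0]]
force: [-0.3, -2.3, 7.9]
opening: 0.65
time_s: 6.77
position: [0.3875, 0.2738, 0.1713]
tcp_rot: [[-0.486, 0.874, 0.006], [0.874, 0.486, 0.002], [-0.001, 0.006, -1.0]]
force: [0.2, -0.1, -0.5]
opening: 0.999
shift [-284.7  103.1   22.2] turn [ 0.32 -0.2  79.05] t 6.77
shift [-284.7  103.1   22.2] turn [   0.21    0.34 -100.95] t 6.77
shift [-284.7  103.1   22.2] turn [ 0.31 -0.22 84.05] t 6.77
shift [-284.7  103.1   22.2] turn [  0.22   0.32 -95.95] t 6.77
```

```bash
python3 -m jog '[[[-36,13,0],[0,0,6],0],[[-71,26,0],[0,0,12],0],[[-107,39,0],[0,0,18],0],[[-142,51,0],[0,0,25],0],[[-178,64,0],[0,0,31],0],[[-213,77,0],[0,0,37],0],[[-249,90,0],[0,0,43],0],[[-285,103,0],[0,0,49],0],[[-285,103,40],[0,0,49],0],[[-285,103,70],[0,0,49],0],[[-285,103,70],[0,0,49],0],[[-285,103,70],[0,0,49],0]]'; python3 -m jog '[[[0,0,0],[0,0,0],0],[[0,0,0],[0,0,0],0]]'; python3 -c "
from h import *
to(.616,.075,.011,-20)"
```

```text
time_s: 7.77
position: [0.6113, 0.0739, 0.0956]
tcp_rot: [[0.342, 0.94, -0.009], [0.94, -0.342, 0.001], [-0.002, -0.008, -1.0]]
force: [0.8, -0.1, 0.0]
opening: 1.0
time_s: 7.93
position: [0.6153, 0.0743, 0.1006]
tcp_rot: [[0.341, 0.94, 0.003], [0.94, -0.341, -0.0], [0.001, 0.003, -1.0]]
force: [0.2, 0.1, -0.2]
opening: 1.001
shift [ 0.8  0.2 89.6] turn [ 0.15 -0.05  0.07] t 7.93
shift [ 0.8  0.2 89.6] turn [ 7.0000e-02  2.3000e-01 -1.7993e+02] t 7.93
```

```bash
python3 -m jog '[[[1,0,25],[0,0,0],0],[[1,0,55],[0,0,0],0],[[1,0,80],[0,0,0],0],[[1,0,89],[0,0,0],0],[[1,0,89],[0,0,0],0],[[1,0,89],[0,0,0],1],[[1,0,89],[0,0,0],1],[[1,0,89],[0,0,0],1],[[1,0,89],[0,0,0],1],[[1,0,89],[0,0,0],1],[[1,0,89],[0,0,0],1],[[1,0,89],[0,0,0],1]]'; python3 -m jog '[[[0,0,-10],[0,0,0],1],[[0,0,-30],[0,0,0],1],[[0,0,-60],[0,0,0],1],[[0,0,-90],[0,0,0],1],[[0,0,-120],[0,0,0],1],[[0,0,-120],[0,0,0],1],[[0,0,-120],[0,0,0],1]]'; python3 -c "
from h import *
to(.4242,.2027,.12,29)"
```

```text
time_s: 8.93
position: [0.615, 0.0748, 0.0106]
tcp_rot: [[0.342, 0.94, 0.001], [0.94, -0.342, -0.0], [0.0, 0.001, -1.0]]
force: [-0.7, -0.0, 3.9]
opening: 0.569
time_s: 9.52
position: [0.6161, 0.0748, 0.1328]
tcp_rot: [[0.341, 0.94, 0.005], [0.94, -0.341, -0.0], [0.001, 0.005, -1.0]]
force: [0.5, 0.9, -0.6]
opening: 0.568
shift [  54.7 -224.1   11.8] turn [ 3.000e-01  4.000e-02 -4.896e+01] t 9.52
shift [  54.7 -224.1   11.8] turn [ 5.0000e-02 -3.7000e-01  1.3104e+02] t 9.52
```

```bash
python3 -m jog '[[[5,-20,0],[0,0,-4],1],[[12,-48,0],[0,0,-10],1],[[19,-78,0],[0,0,-17],1],[[26,-108,0],[0,0,-24],1],[[33,-138,0],[0,0,-31],1],[[41,-168,0],[0,0,-38],1],[[48,-195,0],[0,0,-44],1],[[53,-215,0],[0,0,-48],1],[[55,-224,0],[0,0,-49],1],[[55,-224,30],[0,0,-49],1],[[55,-224,50],[0,0,-49],1],[[55,-224,50],[0,0,-49],1]]';python3 -m jog '[[[0,0,0],[0,0,0],1],[[0,0,0],[0,0,0],1],[[0,0,0],[0,0,0],1]]'; python3 -c "
from h import *
to(.4242,.2027,.024,29)
for n in('top','scene'): cv2.imwrite(f'pics/{n}1.png',vision.capture(n)[...,::-1])
a=cv2.imread('pics/top1.png')[180:330,130:280];b=cv2.imread('pics/scene1.png')[200:350,200:350]
cv2.imwrite('pics/v3.png',cv2.resize(np.hstack([a,b]),None,fx=2.6,fy=2.6,interpolation=2))"
```

```text
time_s: 10.52
position: [0.4207, 0.2023, 0.077]
tcp_rot: [[-0.484, 0.875, -0.007], [0.875, 0.484, -0.002], [0.002, -0.007, -1.0]]
force: [0.1, -0.3, -0.7]
opening: 0.568
time_s: 10.77
position: [0.424, 0.203, 0.0808]
tcp_rot: [[-0.485, 0.875, 0.002], [0.875, 0.485, 0.0], [-0.001, 0.002, -1.0]]
force: [-0.6, -0.5, -1.1]
opening: 0.568
shift [-0.3 -0.1 56.8] turn [ 0.1   0.03 -0.02] t 10.77
shift [-0.3 -0.1 56.8] turn [ 5.0000e-02 -1.6000e-01  1.7998e+02] t 10.77
```

View pics/v3.png

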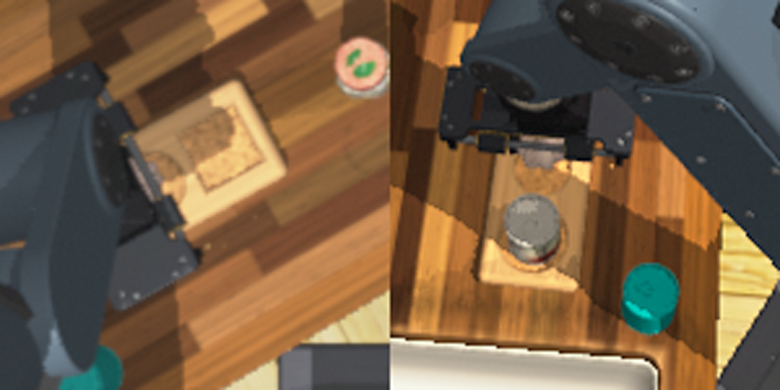

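```bash
python3 -m jog '[[[0,0,15],[0,0,0],1],[[0,0,30],[0,0,0],1],[[0,0,40],[0,0,0],1],[[0,0,46],[0,0,0],1],[[0,0,50],[0,0,0],1],[[0,0,53],[0,0,0],1],[[0,0,55],[0,0,0],1],[[0,0,56],[0,0,0],1],[[0,0,56],[0,0,0],1],[[0,0,56],[0,0,0],1]]'; python3 -c "
from h import *
to(.4242,.2027,.024,29)"
```

```text
time_s: 11.7
position: [0.4231, 0.2031, 0.0244]
tcp_rot: [[-0.485, 0.874, 0.001], [0.874, 0.485, 0.0], [-0.0, 0.001, -1.0]]
force: [-0.4, 0.1, -0.1]
opening: 0.564
shift [-0.9  0.7  0.4] turn [0.03 0.01 0.03] t 11.7
shift [-0.9  0.7  0.4] turn [-1.0000e-02  5.0000e-02 -1.7997e+02] t 11.7
```

```bash
python3 -m jog '[[[0,0,0.8],[0,0,0],1],[[0,0,0.8],[0,0,0],1],[[0,0,0.8],[0,0,0],0.5],[[0,0,0.8],[0,0,0],0],[[0,0,0.8],[0,0,0],0],[[0,0,0.8],[0,0,0],0],[[0,0,-15],[0,0,0],0],[[0,0,-45],[0,0,0],0],[[0,0,-85],[0,0,0],0],[[0,0,-125],[0,0,0],0],[[0,0,-150],[0,0,0],0],[[0,0,-150],[0,0,0],0]]'; python3 -c "
from h import *
to(.5295,.0045,.17,1)"
```

```text
time_s: 12.7
position: [0.4262, 0.2039, 0.179]
tcp_rot: [[-0.486, 0.874, 0.011], [0.874, 0.486, 0.002], [-0.003, 0.011, -1.0]]
force: [0.6, 0.0, 0.2]
opening: 0.997
shift [-224.4   -6.6    9.6] turn [ 0.65  0.03 28.05] t 12.7
shift [-224.4   -6.6    9.6] turn [-4.0000e-02  8.7000e-01 -1.5195e+02] t 12.7
```

```bash
python3 -m jog '[[[-30,-1,0],[0,0,4],0],[[-65,-2,0],[0,0,8],0],[[-100,-3,0],[0,0,12],0],[[-135,-4,0],[0,0,17],0],[[-170,-5,0],[0,0,21],0],[[-205,-6,0],[0,0,25],0],[[-224,-6,0],[0,0,28],0],[[-224,-6,0],[0,0,28],0],[[-224,-6,20],[0,0,28],0],[[-224,-6,40],[0,0,28],0],[[-224,-6,40],[0,0,28],0],[[-224,-6,40],[0,0,28],0]]'; python3 -c "
from h import *
to(.5295,.0045,.042,1)
for n in('top','scene'): cv2.imwrite(f'pics/{n}1.png',vision.capture(n)[...,::-1])
a=cv2.imread('pics/top1.png')[180:330,130:280];b=cv2.imread('pics/scene1.png')[170:320,200:350]
cv2.imwrite('pics/v4.png',cv2.resize(np.hstack([a,b]),None,fx=2.6,fy=2.6,interpolation=2))"
```

```text
time_s: 13.7
position: [0.5244, 0.0053, 0.1327]
tcp_rot: [[-0.019, 1.0, -0.005], [1.0, 0.019, 0.001], [0.001, -0.005, -1.0]]
force: [-0.8, 0.1, 0.1]
opening: 1.001
shift [-1.   5.6 90.7] turn [-0.28 -0.07  0.09] t 13.7
shift [-1.   5.6 90.7] turn [ 1.2000e-01 -4.5000e-01 -1.7991e+02] t 13.7
```

View pics/v4.png

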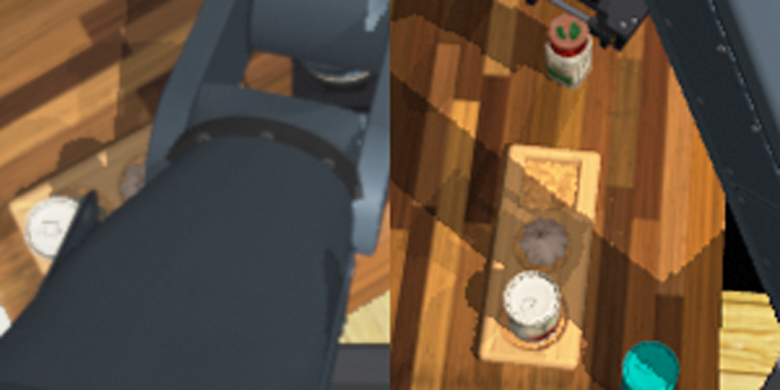

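```bash
python3 -m jog '[[[0,0,0],[0,0,0],0],[[0,0,0],[0,0,0],0]]'; python3 -c "
from h import *
to(.5295,.0045,.042,1)"
```

```text
time_s: 13.97
position: [0.527, 0.0044, 0.1351]
tcp_rot: [[-0.019, 1.0, 0.002], [1.0, 0.019, -0.0], [-0.0, 0.002, -1.0]]
force: [0.4, -0.0, 0.2]
opening: 0.999
shift [ 0.   2.3 93.1] turn [0.11 0.02 0.07] t 13.97
shift [ 0.   2.3 93.1] turn [-4.0000e-02  1.7000e-01 -1.7993e+02] t 13.97
```

```bash
python3 -m jog '[[[0,2,25],[0,0,0],0],[[0,2,50],[0,0,0],0],[[0,2,75],[0,0,0],0],[[0,2,93],[0,0,0],0],[[0,2,93],[0,0,0],0],[[0,2,93],[0,0,0],1],[[0,2,93],[0,0,0],1],[[0,2,93],[0,0,0],1],[[0,2,93],[0,0,0],1],[[0,2,93],[0,0,0],1],[[0,2,93],[0,0,0],1],[[0,2,93],[0,0,0],1]]'; python3 -c "
from h import *
to(.5295,.0045,.042,1)"; python3 -m jog '[[[0,0,-10],[0,0,0],1],[[0,0,-30],[0,0,0],1],[[0,0,-60],[0,0,0],1],[[0,0,-90],[0,0,0],1],[[0,0,-110],[0,0,0],1],[[0,0,-110],[0,0,0],1],[[0,0,-110],[0,0,0],1]]'; python3 -c "
from h import *
to(.4601,.1379,.12,29)"
```

```text
time_s: 14.97
position: [0.5289, 0.0042, 0.0416]
tcp_rot: [[-0.018, 1.0, 0.001], [1.0, 0.018, -0.0], [-0.0, 0.001, -1.0]]
force: [1.1, -0.2, 1.1]
opening: 0.558
shift [ 0.3  0.6 -0.4] turn [0.08 0.02 0.03] t 14.97
shift [ 0.3  0.6 -0.4] turn [-3.0000e-02  1.2000e-01 -1.7997e+02] t 14.97
time_s: 15.55
position: [0.5289, 0.0042, 0.1526]
tcp_rot: [[-0.018, 1.0, 0.003], [1.0, 0.018, -0.001], [-0.001, 0.003, -1.0]]
force: [-0.5, -0.1, -1.6]
opening: 0.523
shift [134.9 -66.5  32.3] turn [  0.15   0.08 -27.96] t 15.55
shift [134.9 -66.5  32.3] turn [ 1.1000e-01 -2.1000e-01  1.5204e+02] t 15.55
```

```bash
python3 -m jog '[[[12,-6,0],[0,0,-3],1],[[35,-17,0],[0,0,-7],1],[[60,-30,0],[0,0,-13],1],[[85,-42,0],[0,0,-19],1],[[110,-54,0],[0,0,-24],1],[[128,-63,0],[0,0,-27],1],[[135,-66,0],[0,0,-28],1],[[135,-66,30],[0,0,-28],1],[[135,-66,50],[0,0,-28],1],[[135,-66,55],[0,0,-28],1],[[135,-66,55],[0,0,-28],1],[[135,-66,55],[0,0,-28],1]]';python3 -m jog '[[[0,0,0],[0,0,0],1],[[0,0,0],[0,0,0],1]]'; python3 -c "
from h import *
to(.4601,.1379,.0555,29)
for n in('top','scene'): cv2.imwrite(f'pics/{n}1.png',vision.capture(n)[...,::-1])
a=cv2.imread('pics/top1.png')[160:310,150:300];b=cv2.imread('pics/scene1.png')[170:320,200:350]
cv2.imwrite('pics/v5.png',cv2.resize(np.hstack([a,b]),None,fx=2.6,fy=2.6,interpolation=2))"
```

```text
time_s: 16.55
position: [0.4601, 0.1376, 0.0958]
tcp_rot: [[-0.484, 0.875, -0.001], [0.875, 0.484, -0.0], [0.0, -0.001, -1.0]]
force: [-0.8, -0.4, -1.7]
opening: 0.521
time_s: 16.72
position: [0.461, 0.1378, 0.097]
tcp_rot: [[-0.485, 0.875, 0.002], [0.875, 0.485, 0.0], [-0.001, 0.002, -1.0]]
force: [0.3, 0.7, -0.8]
opening: 0.522
shift [ 0.5 -0.8 41.5] turn [ 0.11  0.05 -0.01] t 16.72
shift [ 0.5 -0.8 41.5] turn [ 9.0000e-02 -1.7000e-01  1.7999e+02] t 16.72
```

View pics/v5.png

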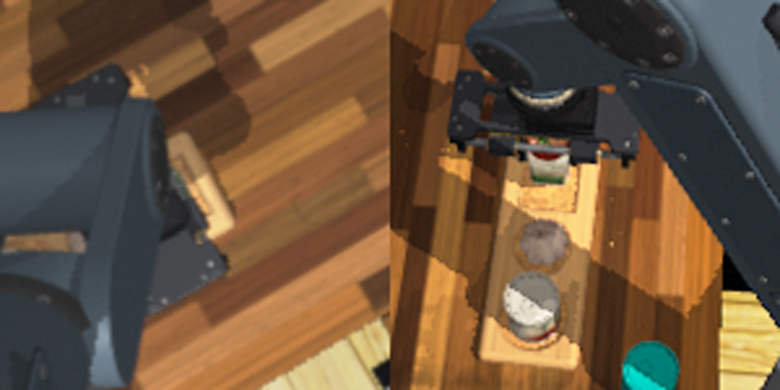

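The jar is held upright over the square recess at scene crop (550,165), aligned with the board. I'll lower it.

```bash
python3 -m jog '[[[0.5,-1,12],[0,0,0],1],[[0.5,-1,24],[0,0,0],1],[[0.5,-1,32],[0,0,0],1],[[0.5,-1,37],[0,0,0],1],[[0.5,-1,40],[0,0,0],1],[[0.5,-1,41],[0,0,0],1],[[0.5,-1,41],[0,0,0],1],[[0.5,-1,41],[0,0,0],1]]'; python3 -c "
from h import *
to(.4601,.1379,.0545,29)"
```

```text
time_s: 17.48
position: [0.4588, 0.1379, 0.0561]
tcp_rot: [[-0.486, 0.874, 0.0], [0.874, 0.486, -0.0], [-0.0, -0.0, -1.0]]
force: [-1.0, -1.4, 5.1]
opening: 0.521
shift [-0.6  1.2  1.6] turn [-0.    0.02  0.06] t 17.48
shift [-0.6  1.2  1.6] turn [-3.0000e-02 -0.0000e+00 -1.7994e+02] t 17.48
```

```bash
python3 -m jog '[[[0,0,0],[0,0,0],0.5],[[0,0,0],[0,0,0],0],[[0,0,0],[0,0,0],0],[[0,0,0],[0,0,0],0],[[0,0,0],[0,0,0],0],[[0,0,-25],[0,0,0],0],[[0,0,-60],[0,0,0],0],[[0,0,-100],[0,0,0],0],[[0,0,-140],[0,0,0],0],[[0,0,-180],[0,0,0],0],[[0,0,-200],[0,0,0],0],[[0,0,-200],[0,0,0],0]]'; python3 -c "
from h import *
to(.6955,-.0685,.255,-61)"
```

```text
time_s: 18.48
position: [0.4622, 0.1384, 0.2602]
tcp_rot: [[-0.485, 0.874, 0.012], [0.874, 0.485, 0.001], [-0.005, 0.011, -1.0]]
force: [0.7, 0.1, 1.3]
opening: 1.0
shift [-294.1  103.5    7.8] turn [ 0.71 -0.26 90.04] t 18.48
shift [-294.1  103.5    7.8] turn [  0.26   0.71 -89.96] t 18.48
```

```bash
python3 -m jog '[[[-25,9,0],[0,0,7],0],[[-50,18,0],[0,0,14],0],[[-75,26,0],[0,0,21],0],[[-100,35,0],[0,0,28],0],[[-125,44,0],[0,0,35],0],[[-150,53,0],[0,0,42],0],[[-175,62,0],[0,0,49],0],[[-200,70,0],[0,0,56],0],[[-225,79,0],[0,0,63],0],[[-250,88,0],[0,0,70],0],[[-275,97,0],[0,0,77],0],[[-285,100,0],[0,0,84],0]]';python3 -m jog '[[[0,0,0],[0,0,6],0],[[0,0,0],[0,0,6],0],[[0,0,0],[0,0,6],0]]'; python3 -c "
from h import *
to(.6955,-.0685,.155,-61)
for n in('top','scene'): cv2.imwrite(f'pics/{n}1.png',vision.capture(n)[...,::-1])
a=cv2.imread('pics/top1.png')[60:320,130:390];b=cv2.imread('pics/scene1.png')[70:330,150:410]
cv2.imwrite('pics/v6.png',cv2.resize(np.hstack([a,b]),None,fx=1.53,fy=1.53,interpolation=2))"
```

```text
time_s: 19.48
position: [0.6865, -0.0654, 0.2527]
tcp_rot: [[0.823, 0.567, -0.001], [0.567, -0.823, -0.001], [-0.001, 0.0, -1.0]]
force: [-0.0, -0.1, 0.0]
opening: 1.004
time_s: 19.73
position: [0.6838, -0.0625, 0.2532]
tcp_rot: [[0.873, 0.487, -0.003], [0.487, -0.873, 0.001], [-0.002, -0.002, -1.0]]
force: [-0.4, -0.9, -0.9]
opening: 1.0
shift [ 7.5 11.2 98.2] turn [-0.14  0.13  0.18] t 19.73
shift [ 7.5 11.2 98.2] turn [  -0.2    -0.21 -179.82] t 19.73
```

View pics/v6.png

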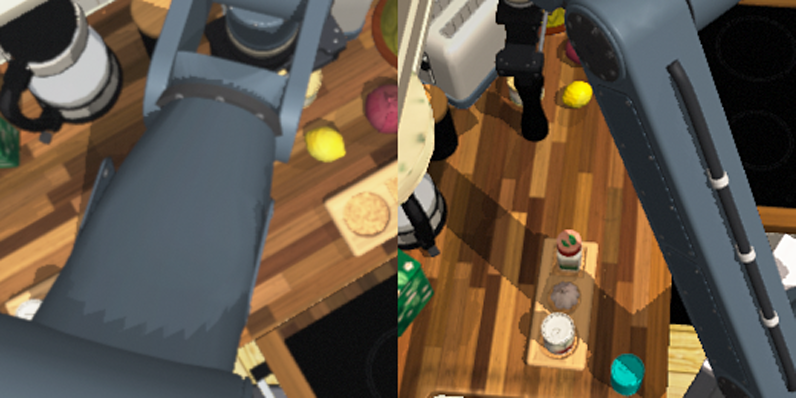

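All three sauce items are seated: in the scene crop, the jar is at (568,255), garlic (565,293) and tin (558,335). Next is the mill.

```bash
python3 -m jog '[[[4,6,0],[0,0,0],0],[[7.5,11,0],[0,0,0],0],[[7.5,11,0],[0,0,0],0],[[7.5,11,0],[0,0,0],0]]'; python3 -c "
from h import *
to(.6955,-.0685,.156,-61)"
```

```text
time_s: 20.17
position: [0.6969, -0.0688, 0.2552]
tcp_rot: [[0.874, 0.486, 0.0], [0.486, -0.874, -0.0], [0.0, 0.0, -1.0]]
force: [0.2, -0.5, 0.8]
opening: 0.998
shift [-1.1 -1.  99.2] turn [ 0.02 -0.02  0.05] t 20.17
shift [-1.1 -1.  99.2] turn [ 3.0000e-02  3.0000e-02 -1.7995e+02] t 20.17
```

```bash
python3 -m jog '[[[-1,-1,20],[0,0,0],0],[[-1,-1,45],[0,0,0],0],[[-1,-1,75],[0,0,0],0],[[-1,-1,98],[0,0,0],0],[[-1,-1,98],[0,0,0],0],[[-1,-1,98],[0,0,0],1],[[-1,-1,98],[0,0,0],1],[[-1,-1,98],[0,0,0],1],[[-1,-1,98],[0,0,0],1],[[-1,-1,98],[0,0,0],1],[[-1,-1,98],[0,0,0],1],[[-1,-1,98],[0,0,0],1]]'; python3 -c "
from h import *
to(.5511,-.2459,.156,-61)"
```

```text
time_s: 21.17
position: [0.6961, -0.0684, 0.1587]
tcp_rot: [[0.874, 0.485, 0.003], [0.485, -0.874, -0.001], [0.002, 0.002, -1.0]]
force: [0.5, -0.2, 3.3]
opening: 0.656
shift [-212.9   84.8    2.3] turn [ 0.12 -0.13  0.03] t 21.17
shift [-212.9   84.8    2.3] turn [   0.21    0.18 -179.97] t 21.17
```

```bash
python3 -m jog '[[[0,0,-8],[0,0,0],1],[[0,0,-25],[0,0,0],1],[[0,0,-45],[0,0,0],1],[[0,0,-65],[0,0,0],1],[[0,0,-75],[0,0,0],1],[[0,0,-75],[0,0,0],1],[[0,0,-75],[0,0,0],1]]'; python3 -c "
from h import *
to(.5511,-.2459,.22,-61)
for n in('top','scene'): cv2.imwrite(f'pics/{n}1.png',vision.capture(n)[...,::-1])
a=cv2.imread('pics/top1.png')[60:220,260:420];b=cv2.imread('pics/scene1.png')[70:230,170:330]
cv2.imwrite('pics/v7.png',cv2.resize(np.hstack([a,b]),None,fx=2.4,fy=2.4,interpolation=2))"
```

```text
time_s: 21.75
position: [0.6948, -0.0681, 0.2319]
tcp_rot: [[0.874, 0.485, -0.0], [0.485, -0.874, 0.0], [-0.0, -0.0, -1.0]]
force: [-0.6, -0.1, -3.7]
opening: 0.651
shift [-211.9   85.7   11.9] turn [-0.02  0.01  0.03] t 21.75
shift [-211.9   85.7   11.9] turn [-2.0000e-02 -3.0000e-02 -1.7997e+02] t 21.75
```

View pics/v7.png

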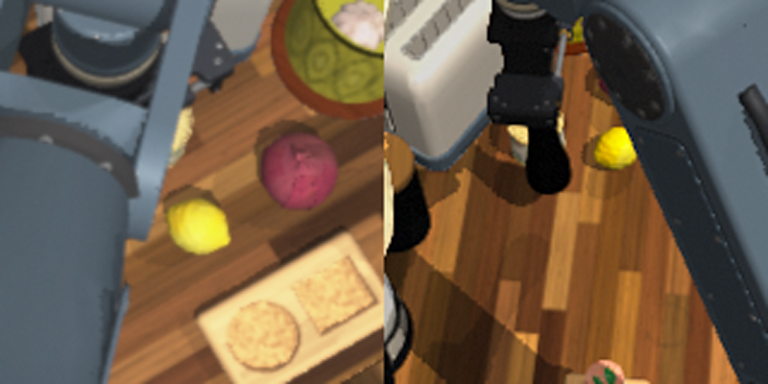

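The mill is lifted and hangs upright. I'll carry it to the fish board.

```bash
python3 -m jog '[[[-8,3,0],[0,0,0],1],[[-24,10,0],[0,0,0],1],[[-46,19,0],[0,0,0],1],[[-70,28,0],[0,0,0],1],[[-94,38,0],[0,0,0],1],[[-118,48,0],[0,0,0],1],[[-142,57,0],[0,0,0],1],[[-166,67,0],[0,0,0],1],[[-186,75,0],[0,0,0],1],[[-202,82,0],[0,0,0],1],[[-212,86,0],[0,0,0],1],[[-212,86,0],[0,0,0],1]]';python3 -m jog '[[[0,0,15],[0,0,0],1],[[0,0,30],[0,0,0],1],[[0,0,35],[0,0,0],1],[[0,0,35],[0,0,0],1],[[0,0,35],[0,0,0],1]]'; python3 -c "
from h import *
to(.5511,-.2459,.1717,-61)
for n in('top','scene'): cv2.imwrite(f'pics/{n}1.png',vision.capture(n)[...,::-1])
a=cv2.imread('pics/top1.png')[110:270,300:460];b=cv2.imread('pics/scene1.png')[80:240,220:380]
cv2.imwrite('pics/v8.png',cv2.resize(np.hstack([a,b]),None,fx=2.4,fy=2.4,interpolation=2))"
```

```text
time_s: 22.85
position: [0.5495, -0.2481, 0.2313]
tcp_rot: [[0.876, 0.483, -0.002], [0.483, -0.876, 0.0], [-0.002, -0.001, -1.0]]
force: [0.1, -0.5, -3.6]
opening: 0.653
time_s: 23.27
position: [0.5518, -0.2456, 0.1968]
tcp_rot: [[0.874, 0.486, -0.0], [0.486, -0.874, 0.001], [-0.0, -0.001, -1.0]]
force: [0.4, 0.1, -2.6]
opening: 0.655
shift [-0.8 -0.1 25.1] turn [-0.05  0.    0.08] t 23.27
shift [-0.8 -0.1 25.1] turn [-1.0000e-02 -8.0000e-02 -1.7992e+02] t 23.27
```

View pics/v8.png

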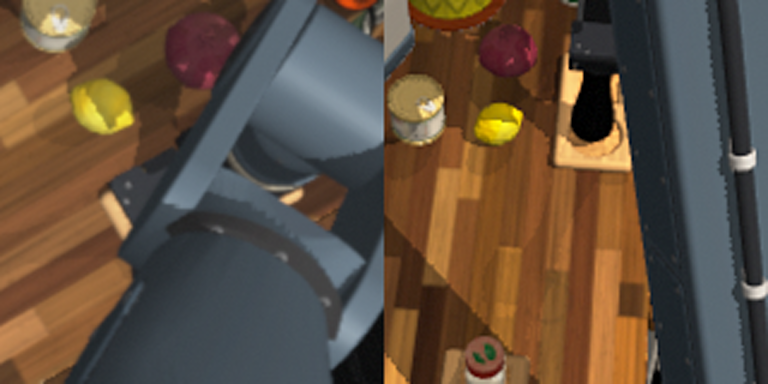

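```bash
python3 -m jog '[[[-1,0,8],[0,0,0],1],[[-1,0,16],[0,0,0],1],[[-1,0,21],[0,0,0],1],[[-1,0,23.5],[0,0,0],1],[[-1,0,25],[0,0,0],1],[[-1,0,25],[0,0,0],1],[[-1,0,25],[0,0,0],1]]'; python3 -c "
from h import *
to(.5511,-.2459,.1717,-61)"
```

```text
time_s: 23.95
position: [0.5509, -0.2469, 0.1721]
tcp_rot: [[0.874, 0.485, 0.001], [0.485, -0.874, -0.0], [0.0, 0.001, -1.0]]
force: [1.0, 0.1, -2.6]
opening: 0.649
shift [ 0.7 -0.8  0.4] turn [ 0.03 -0.02  0.03] t 23.95
shift [ 0.7 -0.8  0.4] turn [ 3.0000e-02  5.0000e-02 -1.7997e+02] t 23.95
```

```bash
python3 -m jog '[[[0,0,0.7],[0,0,0],1],[[0,0,1.4],[0,0,0],1],[[0,0,1.4],[0,0,0],1]]'; python3 -m jog '[[[0,0,0],[0,0,0],0.4],[[0,0,0],[0,0,0],0.2],[[0,0,0],[0,0,0],0],[[0,0,0],[0,0,0],0],[[0,0,0],[0,0,0],0],[[0,0,-15],[0,0,0],0],[[0,0,-40],[0,0,0],0],[[0,0,-70],[0,0,0],0],[[0,0,-90],[0,0,0],0],[[0,0,-90],[0,0,0],0],[[0,0,-90],[0,0,0],0]]'; python3 -c "
from h import *
to(.664,-.180,.2,157)"
```

```text
time_s: 24.2
position: [0.5513, -0.247, 0.1716]
tcp_rot: [[0.874, 0.485, 0.002], [0.485, -0.874, -0.001], [0.001, 0.002, -1.0]]
force: [-1.0, 0.4, 2.2]
opening: 0.654
time_s: 25.12
position: [0.5511, -0.2471, 0.2617]
tcp_rot: [[0.874, 0.485, 0.002], [0.485, -0.874, -0.002], [0.001, 0.002, -1.0]]
force: [0.1, -0.1, -1.5]
opening: 0.996
shift [131.2  -4.   61.9] turn [-2.0000e-02 -2.0000e-01  1.4203e+02] t 25.12
shift [131.2  -4.   61.9] turn [ 1.500e-01 -1.000e-02 -3.797e+01] t 25.12
```

```bash
python3 -m jog '[[[30,-1,0],[0,0,-7],0],[[60,-2,0],[0,0,-14],0],[[90,-3,0],[0,0,-21],0],[[120,-4,0],[0,0,-28],0],[[131,-4,0],[0,0,-35],0],[[131,-4,0],[0,0,-38],0],[[131,-4,40],[0,0,-38],0],[[131,-4,80],[0,0,-38],0],[[131,-4,120],[0,0,-38],0],[[131,-4,150],[0,0,-38],0],[[131,-4,150],[0,0,-38],0],[[131,-4,150],[0,0,-38],0]]';python3 -m jog '[[[0,0,0],[0,0,0],0],[[0,0,0],[0,0,0],0]]'; python3 -c "
from h import *
to(.664,-.180,.012,157)
for n in('top','scene'): cv2.imwrite(f'pics/{n}1.png',vision.capture(n)[...,::-1])
a=cv2.imread('pics/top1.png')[80:240,290:450];b=cv2.imread('pics/scene1.png')[80:240,220:380]
cv2.imwrite('pics/v9.png',cv2.resize(np.hstack([a,b]),None,fx=2.4,fy=2.4,interpolation=2))"
```

```text
time_s: 26.12
position: [0.6609, -0.1787, 0.1072]
tcp_rot: [[0.39, 0.921, -0.007], [0.921, -0.39, 0.003], [0.0, -0.008, -1.0]]
force: [0.2, -0.7, -0.0]
opening: 1.0
time_s: 26.28
position: [0.665, -0.1805, 0.1132]
tcp_rot: [[0.39, 0.921, 0.004], [0.921, -0.39, -0.002], [-0.0, 0.005, -1.0]]
force: [0.7, 1.0, -0.1]
opening: 1.004
shift [ 1.000e-01 -1.600e+00  1.012e+02] turn [-1.0000e-02  4.3000e-01 -1.7997e+02] t 26.28
shift [ 1.000e-01 -1.600e+00  1.012e+02] turn [0.28 0.01 0.03] t 26.28
```

View pics/v9.png

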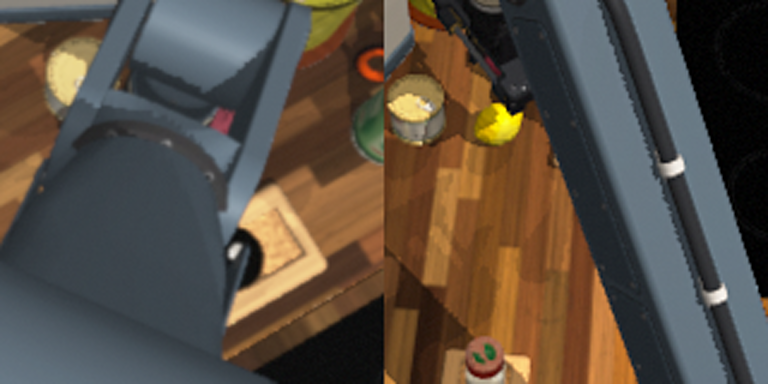

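```bash
python3 -m jog '[[[0,-1.5,25],[0,0,0],0],[[0,-1.5,50],[0,0,0],0],[[0,-1.5,75],[0,0,0],0],[[0,-1.5,95],[0,0,0],0],[[0,-1.5,100],[0,0,0],0],[[0,-1.5,100],[0,0,0],1],[[0,-1.5,100],[0,0,0],1],[[0,-1.5,100],[0,0,0],1],[[0,-1.5,100],[0,0,0],1],[[0,-1.5,100],[0,0,0],1],[[0,-1.5,100],[0,0,0],1],[[0,-1.5,100],[0,0,0],1]]'; python3 -c "
from h import *
to(.664,-.180,.012,157)"
```

```text
time_s: 27.38
position: [0.6626, -0.1795, 0.0118]
tcp_rot: [[0.39, 0.921, 0.002], [0.921, -0.39, -0.001], [-0.0, 0.002, -1.0]]
force: [1.2, -0.6, 3.2]
opening: 0.601
shift [ 0.   1.5 -0.2] turn [-1.0000e-02  1.9000e-01 -1.7996e+02] t 27.38
shift [ 0.   1.5 -0.2] turn [0.12 0.   0.04] t 27.38
```

```bash
python3 -m jog '[[[0,0,-10],[0,0,0],1],[[0,0,-30],[0,0,0],1],[[0,0,-60],[0,0,0],1],[[0,0,-95],[0,0,0],1],[[0,0,-130],[0,0,0],1],[[0,0,-155],[0,0,0],1],[[0,0,-165],[0,0,0],1],[[0,0,-165],[0,0,0],1],[[0,0,-165],[0,0,0],1]]'; python3 -c "
from h import *
from scipy.optimize import least_squares
for tcp,j1,pix in [((.695,-.068,.232),-5.6,(276.7,107.5)),((.684,-.0625,.253),-5.2,(277.5,96.1))]:
    a=np.radians(j1); f=lambda p:proj('scene',np.array(tcp)+np.array([np.sin(a)*p[0],-np.cos(a)*p[0],p[1]]))-np.array(pix)
    r=least_squares(f,[.07,.25]);print('d,t',r.x,r.cost)
print(bot.read_state()['joint_positions'])
to(.5933,-.322,.16,29)"
```

```text
time_s: 28.13
position: [0.6612, -0.1788, 0.1752]
tcp_rot: [[0.39, 0.921, -0.001], [0.921, -0.39, 0.0], [0.0, -0.001, -1.0]]
force: [-0.7, 1.0, -2.2]
opening: 0.595
d,t [ 0.18755493 -0.17095726] 1.7165613297609217e-27
d,t [ 0.18363264 -0.1170621 ] 4.0389678347315804e-28
[-2.44592641e+01  3.77936523e+01  7.52260121e+01 -1.58923737e-03
  6.70428226e+01 -1.49291551e+00]
shift [-158.3   -6.6   15.2] turn [-6.000e-02 -3.000e-02 -5.197e+01] t 28.13
shift [-158.3   -6.6   15.2] turn [-3.0000e-02  7.0000e-02  1.2803e+02] t 28.13
```

```bash
python3 -c "
from h import *
from scipy.optimize import least_squares
for tcp,pix in [((.385,.271,.121),(239,258)),((.424,.203,.081),(241.2,232.7)),((.461,.138,.097),(241.2,193.8))]:
    r=np.hypot(*tcp[:2]);a=np.arctan2(tcp[1],tcp[0])-np.arcsin(.111/r)
    f=lambda p:proj('scene',np.array(tcp)+np.array([np.sin(a)*p[0],-np.cos(a)*p[0],p[1]]))-np.array(pix)
    s=least_squares(f,[-.07,.25]);print('d,t',s.x,s.cost)
# kinematic fit
D=[(30.272,82.15,.2293,-.5807,.2217)]
q=bot.read_state();print(q['joint_positions'][:3],q['position'])
"
python3 -m jog '[[[-15,-1,0],[0,0,-5],1],[[-35,-2,0],[0,0,-11],1],[[-60,-3,0],[0,0,-17],1],[[-85,-4,0],[0,0,-24],1],[[-110,-5,0],[0,0,-31],1],[[-132,-6,0],[0,0,-38],1],[[-148,-6.5,0],[0,0,-44],1],[[-158,-6.5,0],[0,0,-50],1],[[-158,-6.5,0],[0,0,-52],1],[[-158,-6.5,0],[0,0,-52],1],[[-158,-6.5,0],[0,0,-52],1]]'; python3 -c "
from h import *
to(.5933,-.322,.025,29)
im=vision.capture('scene');t=vision.capture('top')
cv2.imwrite('pics/v10.png',np.hstack([t[60:420,230:560],im[0:360,150:510]])[...,::-1])"
```

```text
d,t [-0.06482802  0.33252914] 4.0389678347315804e-28
d,t [-0.0627309   0.30148234] 4.0389678347315804e-28
d,t [-0.06104331  0.31269288] 8.077935669463161e-28
[-24.45926413  37.79365231  75.22601208] [ 0.66119372 -0.17882064  0.17520183]
time_s: 29.05
position: [0.5929, -0.3212, 0.1729]
tcp_rot: [[-0.484, 0.875, -0.004], [0.875, 0.484, 0.003], [0.005, -0.002, -1.0]]
force: [0.5, 0.1, -0.8]
opening: 0.601
shift [ -1.7   0.3 147.9] turn [-0.11 -0.28 -0.06] t 29.05
shift [ -1.7   0.3 147.9] turn [-4.5000e-01  1.7000e-01  1.7994e+02] t 29.05
```

View pics/v10.png

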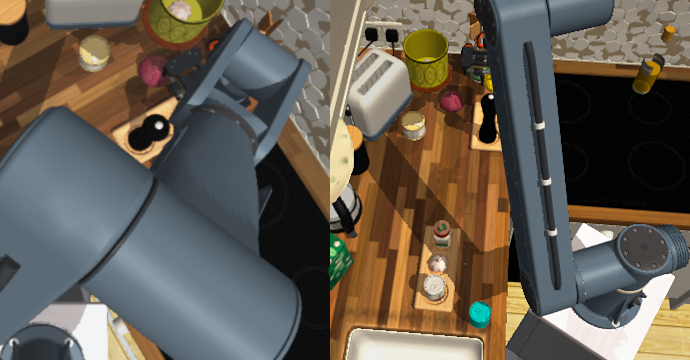

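Top view (left, 280,130 region): the mill stands in its recess. The wrist is about 0.31 m above the TCP, so the forearm clears the mill while I lower the lemon.

```bash
python3 -m jog '[[[0,0,30],[0,0,0],1],[[0,0,60],[0,0,0],1],[[0,0,90],[0,0,0],1],[[0,0,105],[0,0,0],1],[[0,0,105],[0,0,0],1],[[0,0,105],[0,0,0],1]]'; python3 -c "
from h import *
to(.5933,-.322,.0255,29)"
```

```text
time_s: 29.65
position: [0.5939, -0.3211, 0.0695]
tcp_rot: [[-0.486, 0.874, -0.002], [0.874, 0.486, 0.002], [0.003, -0.001, -1.0]]
force: [-0.3, -0.5, -0.6]
opening: 0.601
shift [-0.7 -0.9 44. ] turn [-0.06 -0.14  0.05] t 29.65
shift [-0.7 -0.9 44. ] turn [ 2.3000e-01 -9.0000e-02 -1.7995e+02] t 29.65
```

```bash
python3 -m jog '[[[-0.5,-1,12],[0,0,0],1],[[-0.5,-1,24],[0,0,0],1],[[-0.5,-1,32],[0,0,0],1],[[-0.5,-1,37],[0,0,0],1],[[-0.5,-1,40],[0,0,0],1],[[-0.5,-1,42],[0,0,0],1],[[-0.5,-1,42],[0,0,0],1],[[-0.5,-1,42],[0,0,0],1]]'; python3 -c "
from h import *
to(.5933,-.322,.0248,29)"
```

```text
time_s: 30.32
position: [0.5938, -0.3232, 0.0289]
tcp_rot: [[-0.485, 0.874, 0.0], [0.874, 0.485, -0.0], [-0.001, 0.0, -1.0]]
force: [1.0, 0.5, -1.9]
opening: 0.602
shift [1.3 0.1 4.1] turn [0.01 0.03 0.03] t 30.32
shift [1.3 0.1 4.1] turn [-5.0000e-02  2.0000e-02 -1.7997e+02] t 30.32
```

```bash
python3 -m jog '[[[1,0,1.5],[0,0,0],1],[[1,0,2.5],[0,0,0],1],[[1,0,3.5],[0,0,0],1],[[1,0,3.5],[0,0,0],1],[[1,0,3.5],[0,0,0],1]]'; python3 -c "
from h import *
to(.5933,-.322,.0248,29)"
```

```text
time_s: 30.73
position: [0.5931, -0.3221, 0.0252]
tcp_rot: [[-0.485, 0.874, 0.0], [0.874, 0.485, -0.0], [-0.0, 0.0, -1.0]]
force: [0.5, -0.7, -1.4]
opening: 0.6
shift [0.  0.2 0.4] turn [0.   0.   0.04] t 30.73
shift [0.  0.2 0.4] turn [  -0.      0.   -179.96] t 30.73
```

```bash
python3 -m jog '[[[0,0,0.8],[0,0,0],1],[[0,0,0.8],[0,0,0],1],[[0,0,0.8],[0,0,0],0.5],[[0,0,0.8],[0,0,0],0],[[0,0,0.8],[0,0,0],0],[[0,0,0.8],[0,0,0],0],[[0,0,-15],[0,0,0],0],[[0,0,-45],[0,0,0],0],[[0,0,-85],[0,0,0],0],[[0,0,-125],[0,0,0],0],[[0,0,-165],[0,0,0],0],[[0,0,-200],[0,0,0],0]]'; python3 -c "
from h import *
to(.27,-.54,.23,29)"
```

```text
time_s: 31.73
position: [0.5934, -0.3222, 0.2278]
tcp_rot: [[-0.485, 0.874, 0.001], [0.874, 0.485, -0.001], [-0.002, 0.001, -1.0]]
force: [1.4, -0.6, -0.2]
opening: 0.996
shift [ -33.5 -388.4   -2.4] turn [0.04 0.09 0.04] t 31.73
shift [ -33.5 -388.4   -2.4] turn [-1.4000e-01  6.0000e-02 -1.7996e+02] t 31.73
```

```bash
python3 -m jog '[[[-3,-38,-10],[0,0,0],0],[[-6,-76,-10],[0,0,0],0],[[-10,-114,-10],[0,0,0],0],[[-13,-152,-10],[0,0,0],0],[[-17,-190,-10],[0,0,0],0],[[-20,-228,-10],[0,0,0],0],[[-23,-266,-10],[0,0,0],0],[[-27,-304,-10],[0,0,0],0],[[-30,-342,-10],[0,0,0],0],[[-33,-388,-10],[0,0,0],0],[[-33,-388,-10],[0,0,0],0],[[-33,-388,-10],[0,0,0],0]]'; python3 -c "
from h import *
im=vision.capture('scene')[90:320,210:340];t=vision.capture('top')[100:330,120:450]
cv2.imwrite('pics/v11.png',cv2.resize(np.hstack([t,im])[...,::-1],None,fx=1.73,fy=1.73,interpolation=2))"
```

```text
time_s: 32.73
position: [0.2675, -0.5409, 0.235]
tcp_rot: [[-0.481, 0.877, -0.0], [0.877, 0.481, -0.0], [-0.0, -0.0, -1.0]]
force: [0.7, 0.7, 0.3]
opening: 1.003
```

View pics/v11.png

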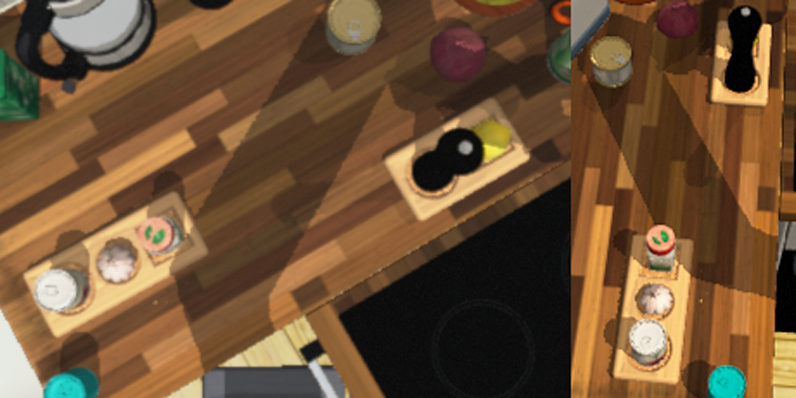

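All five are on the boards: tin (60,290), garlic (118,260), jar (160,235), mill foot (433,172) and lemon (493,138). The low tin and onion look unmoved. I'll do one numeric check.

```bash
python3 - <<'E'
from h import *
np.set_printoptions(precision=4,suppress=True)
I={n:vision.capture(n) for n in("top","scene")}
def cen(cam,P,f,w):
    h,s,v=[x.astype(int) for x in cv2.split(cv2.cvtColor(I[cam],cv2.COLOR_RGB2HSV))]
    a,b=proj(cam,np.array(P)).astype(int); m=np.zeros(h.shape,np.uint8); m[b-w:b+w,a-w:a+w]=f(h,s,v)[b-w:b+w,a-w:a+w]
    k,l,st,c=cv2.connectedComponentsWithStats(m); i=1+st[1:,4].argmax(); return c[i],st[i]
cap=lambda h,s,v:((h<12)|(h>170)|((h>40)&(h<90)))&(s>50)&(v>90)
for nm,P,f,w in [("tin",(.3856,.2722,.085),lambda h,s,v:(s<60)&(v>130),16),("garlic",(.4242,.2027,.04),lambda h,s,v:(s<75)&(v>90),14),("cap",(.4601,.1379,.11),cap,14)]:
    r=[cen(c,P,f,w) for c in("top","scene")]; print(nm,P,tri([(c,*x[0]) for c,x in zip(("top","scene"),r)]),[tuple(x[1]) for x in r])
c,st=cen("top",(.5933,-.322,.04),lambda h,s,v:(h>20)&(h<35)&(s>140)&(v>60),22);print("lemon visible",c,st,ray("top",*c,.04))
print(bot.read_state()["qvel"].round(2))
E
```

```text
tin (0.3856, 0.2722, 0.085) [0.3862 0.2738 0.0728] [(np.int32(140), np.int32(255), np.int32(27), np.int32(25), np.int32(505)), (np.int32(244), np.int32(275), np.int32(21), np.int32(24), np.int32(361))]
garlic (0.4242, 0.2027, 0.04) [0.422  0.2032 0.0312] [(np.int32(177), np.int32(242), np.int32(21), np.int32(21), np.int32(329)), (np.int32(250), np.int32(255), np.int32(19), np.int32(17), np.int32(215))]
cap (0.4601, 0.1379, 0.11) [0.4597 0.1351 0.0935] [(np.int32(199), np.int32(225), np.int32(22), np.int32(21), np.int32(251)), (np.int32(254), np.int32(220), np.int32(16), np.int32(18), np.int32(183))]
lemon visible [404.38   179.8314] [392 170  24  23 350] [ 0.5958 -0.3295  0.04  ]
[ 0.61 -0.1   0.03 -0.21 -0.01 -0.2 ]
```

```bash
python3 -c "
from rig import bot
print(bot.read_state()['time_s'],bot.hand_in())"
```

```text
the job is handed in; nothing more can be done
32.9333 None
```

I placed the tall tin, garlic and spice jar on the sauce board, then the pepper mill and lemon on the fish board. All five went in upright, in the order listed. I handed the job in at 32.9 s with the gripper open and clear.

**Final pictures:** each item stands in its own recess. The low tin and onion look unmoved, though I did not measure them again.

**Positions:** the final measurement put the tin, garlic and jar within 3 mm of their recess centres.

**Check that disagreed:** the heights I triangulated for the tin lid, garlic and jar cap read about 9–16 mm lower than expected. I put this down to calibration and mask bias, since nothing read high. While lowering them, I felt contact for the tin, jar and mill at the height expected for the recess floor. The garlic and lemon showed no clear contact; I released them at that height.

**Least certain:** the lemon was partly hidden by the mill in the last views, so I only confirmed that it lies in its recess. I did not measure its final height.

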